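# Release the left-hand clamp nut on the sheet slitter

### The arm

A 7-joint arm with a two-finger parallel gripper is mounted at the origin on the work surface. World frame = base frame: x ahead of the robot, y to its left, z up, the work surface at z = 0. Lengths are in m, angles in rad, forces in N, time in s.
With the tool pointing down it reaches from about 0.4 to 0.9 m from the base axis. Payload 5.5 kg.
Tool frame: the origin (TCP) lies on the centre line of the jaws, within the pads' length; the fingertips stand 11 mm ahead of it and the grasp point (between the pads) lies 8 mm behind it; z points along the fingers, x is the direction in which the jaws open and shut, and the axes are right-handed (so a half turn about z gives the same grasp; the last joint's range is limited). The gripper opens to 92 mm and grips with 3 to 60 N. Pads are 19 mm wide; open, the fingers measure 130 mm over their backs; the gripper's body (75 mm by 190 mm) begins 47 mm behind the grasp point.
Start: joints at [1.462, 0.501, -0.427, 1.55, 0.221, 1.138, -0.21], TCP at [0.236, -0.606, 0.238] pointing down, gripper open.
Joint ranges: [-2.88, 2.88], [-0.31, 2.03], [-1.54, 1.56], [0.2, 2.42], [-1.41, 4.55], [0.19, 2.02], [-2.57, 2.57]. Speed limits (rad/s): [2.57, 2.57, 3.14, 3.14, 3.14, 3.14, 3.14].

### API

Orientations are given as a rotation vector (axis times angle).
In Python, from plant import arm, claw, optics, job gives the robot as it stands. Calls block until the motion is done:
- arm.movep(position, orientation): joint-space move of the TCP to a pose.
- arm.move_linear(position, rotation=None, velocity=0.15, guard=None): straight line of the TCP; rotation=None keeps the orientation; velocity is the mean speed in m/s. With guard (N) it stops when the force on the tool has changed by that much, and returns True; else False.
- arm.move_j(angles): joint-space move.
- claw.gripper_to(opening, grip_force=None): finger opening in m; grip_force is the grip in N (None keeps the last); returns when the fingers have stopped.
- arm.dwell(seconds).
- arm.solve_ik(position, orientation): joint angles nearest the present ones, or None.
- optics.camera(name): name is "scene" or "top" or "wrist"; returns (picture, depth): 384x512x3 uint8, red, green, blue; 384x512 float32, m along the optical axis (not along the pixel's ray), 0 where there is no reading.
- optics.camera_params(name): a dict with "mtx" (3x3 intrinsics, pixels), "R" (3x3) and "t" (3): a world point X has camera coordinates R X + t. Camera axes: x right, y down, z forward; pixel columns grow to the right and rows downward; lengths in m; the calibration is good to about 2 mm. The wrist camera is an equidistant fisheye: a pixel r from the principal point sees the ray r / f radians off the axis. A picture is of the moment at which its call begins: read the wrist's pose just before it. camera_params takes no time and is no camera call; for the wrist camera it gives the pose at the moment of the call.
A pose or a line that the arm cannot do raises arm.PlanningError and nothing moves.
- job.job_done(): hands the job in, once; it reports no verdict.
Readings, each from a call of its own:
- arm.current_time_s(): time.
- arm.current_qpos(): joint angles.
- arm.current_joint_velocities(): joint speeds.
- arm.current_joint_efforts(): joint torques, N m.
- arm.current_position(): TCP position.
- arm.current_tcp_rot(): TCP orientation.
- arm.current_wrist_force(): force on the tool from outside, world axes, zero at the start.
- arm.current_moment(): the same for the moment, N m.
- arm.current_opening(): finger opening in m.
Only numpy, scipy, OpenCV 4.12 (cv2) and the standard library are available. Lean on these libraries where they do the work, as an engineer would, in place of code of your own. Each camera call takes 0.05 s, during which the arm holds its last target.

### The job

Two spindle heads are bolted to the sign shop's cutting table; the toothed slitting disc has to come off for changing. Back off the bar-handled clamp nut on top of the toothed disc all the way to its stop, and let go. That nut has a left-hand thread, so do not force it tighter; leave the nut of the smooth rubber roller as it is.

Things in the scene. Friction and masses are not known exactly. Their poses are not given: they have to be found in the camera images.
- disc_nut_grip (a point): Nut to release: black upright bar handle 64 mm long, 14 thick, 34 tall (94 to 128 mm above the table), on a fixed vertical spindle over a thin toothed steel disc 125 mm across (upper face at 76 mm). Point: on the turning axis inside the bar, 114 mm above the table, where to pinch the bar's thickness. x along the bar, y across it, z up; turns with the nut. This head stands left or right.
- disc_nut (a joint): Turning angle of the nut on the toothed disc, rad. Left-hand thread: the angle grows as the nut is turned clockwise seen from above, which loosens it. 0 = jammed tight, 1.5 = backed off fully, against a firm stop. It starts snug, at 0.35 to 0.55. It takes about 0.1 N m to turn, stays where it is left, and does not rise.
- roller_nut_grip (a point): The like clamp nut (same bar, heights, point and axes) on the other head, over a smooth black rubber roller 72 mm across and 20 mm thick, without teeth. To be left alone.
- roller_nut (a joint): Turning angle of the nut on the roller, rad, clockwise seen from above positive; starts at 0, turns 1.5 either way, to stay as it is.
There are look-alikes about, which are no part of the job. What is shaped like the part that bears roller_nut_grip but pink or yellow is not meant.

How it is judged:
At the end, for the whole second after the job is handed in: The nut on the toothed disc is backed off clockwise to its stop (angle above 1.25 rad of 1.5) and at rest, and the roller's nut is within 0.17 rad of where it was (value of joint disc_nut above 1.25 rad and velocity of joint disc_nut between -0.05 and 0.05 rad/s and value of joint roller_nut between -0.17 and 0.17 rad); the robot touches nothing.
It fails at once if the nut on the toothed disc was forced tighter, by more than about 0.2 rad (angle below 0.12 rad) (value of joint disc_nut below 0.12 rad).
It fails at once if the roller's nut was turned by more than 0.17 rad (value of joint roller_nut above 0.17 rad or value of joint roller_nut below -0.17 rad).
It also fails if it takes over 32 s, if anything falls off the work surface, if the arm or the gripper's body presses on something with over 40 N, if the wrist force passes 120 N, or if a joint passes its speed limit or range.

## Working session

There is one attempt and no reset: what is moved stays moved. The work goes in short steps, each a Python script; the robot and the scene stay as the last script left them, time stands still between calls to the robot, and variables do not carry over. Pictures are saved under pics/ and viewed, and the job is handed in when it is done.

```bash
ls; mkdir -p pics; python3 - <<'E'
from plant import arm, claw, optics, job
import cv2,numpy as np
for n in ["scene","top","wrist"]:
    p,d=optics.camera(n); cv2.imwrite(f"pics/{n}0.png",cv2.cvtColor(p,cv2.COLOR_RGB2BGR)); np.savez(f"{n}0.npz",p=p,d=d,**optics.camera_params(n))
    c=optics.camera_params(n); print(n,c['mtx'].round(1).tolist(),(-c['R'].T@c['t']).round(3))
print(arm.current_time_s(),arm.current_tcp_rot())
E
```

```text
pics
scene [[364.7, 0.0, 262.2], [0.0, 364.7, 195.2], [0.0, 0.0, 1.0]] [ 0.983 -0.192  0.846]
top [[468.9, 0.0, 256.4], [0.0, 468.9, 190.3], [0.0, 0.0, 1.0]] [ 0.232 -0.074  1.447]
wrist [[297.3, 0.0, 259.0], [0.0, 297.3, 193.2], [0.0, 0.0, 1.0]] [ 0.302 -0.579  0.384]
0.15 [-2.59305680e+00  1.77198938e+00  1.88883693e-03]
```

View pics/scene0.png

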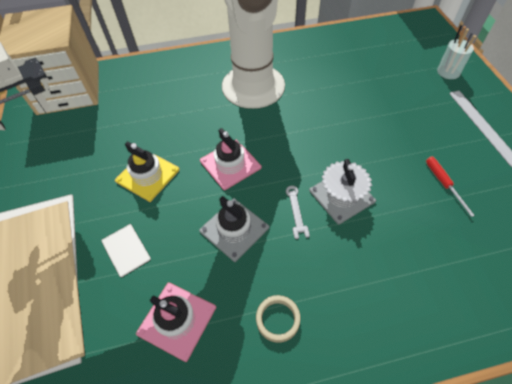

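View pics/top0.png

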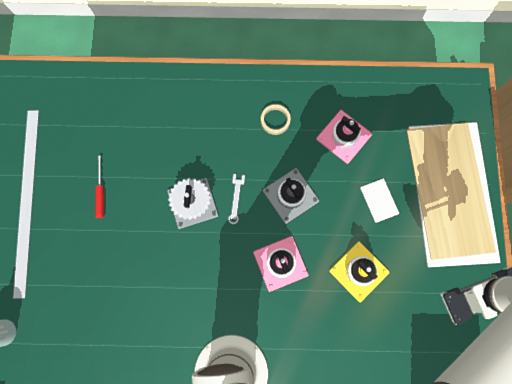

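View pics/wrist0.png

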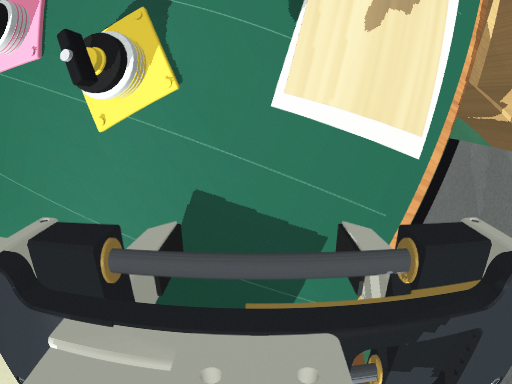

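Nut candidates in the top view:
- Toothed-disc head at (188,200), light disc on a grey base. By the description this is the one I want.
- Grey-base head with the black roller at (291,190). This is the roller, to be left alone.
- Pink heads at (347,128) and (281,262), and a yellow head at (364,268). These are look-alikes.

I'll check the choice with close crops.

```bash
python3 - <<'E'
import cv2,numpy as np
a=cv2.imread("pics/top0.png")[160:240,150:230];b=cv2.imread("pics/scene0.png")[145:225,305:385]
cv2.imwrite("pics/crop1.png",np.hstack([cv2.resize(x,(400,400),interpolation=cv2.INTER_CUBIC) for x in(a,b)]))
z=np.load("top0.npz");K,R,t=z['mtx'],z['R'],z['t'];C=-R.T@t;print(R.round(3))
def ray(u,v,h):
    d=R.T@np.linalg.inv(K)@[u,v,1.];return C+d*(h-C[2])/d[2]
p=z['p'].astype(int)
m=(p.max(2)<60).astype(np.uint8);m[:, :160]=0;m[:,215:]=0;m[:170]=0;m[225:]=0
# table shadow excluded by depth: height
D=z['d'];v,u=np.mgrid[:384,:512];P=(np.stack([(u-K[0,2])/K[0,0],(v-K[1,2])/K[1,1],u*0+1],-1)*D[...,None]-t)@R
H=P[...,2]
m2=((H>.1)&(H<.14)).astype(np.uint8);
for q in (m,m2):
  n,l,s,c=cv2.connectedComponentsWithStats(q)
  for i in range(1,n):
    if s[i,4]>30:print(s[i],c[i].round(1),ray(*c[i],.128).round(4))
for nm,(u0,u1,v0,v1) in dict(disc=(160,215,170,235),roll=(265,320,165,215)).items():
    q=np.zeros_like(m2);q[v0:v1,u0:u1]=m2[v0:v1,u0:u1]
    ii=np.argwhere(q>0);X=P[q>0];print(nm,len(X),X.mean(0).round(4),[X.min(0).round(3),X.max(0).round(3)])
    if len(X)>5:
        w,V=np.linalg.eigh(np.cov(X[:,:2].T));print('axis',V[:,1],np.degrees(np.arctan2(V[1,1],V[0,1])),np.sqrt(w))
q=((H>.07)&(H<.09));q[:, :160]=0;q[:,220:]=0;X=P[q];print('disc',X.mean(0),X.min(0),X.max(0))
E
```

```text
[[ 0.02  -1.    -0.003]
 [-0.977 -0.019 -0.211]
 [ 0.211  0.007 -0.977]]
[184 185   8  22  84] [187.8 196.3] [0.4955 0.1316 0.128 ]
[341 116  20  19 167] [350.4 124.8] [ 0.7207 -0.3396  0.128 ]
[286 178  16  21 137] [293.2 188.1] [ 0.5254 -0.1709  0.128 ]
[184 185   8  23 138] [187.3 196.1] [0.496  0.1329 0.128 ]
[276 250  13  23 130] [282.1 261.1] [ 0.3164 -0.1406  0.128 ]
[357 260  21  20 159] [366.9 269.8] [ 0.2973 -0.3759  0.128 ]
[209 354  45  30 135] [235.  361.4] [ 0.0491 -0.0172  0.128 ]
disc 138 [0.4969 0.1336 0.1237] [array([0.466, 0.126, 0.101]), array([0.53 , 0.143, 0.136])]
axis [-0.99776802  0.06677558] 176.17119220684688 [0.00442643 0.01895572]
roll 137 [ 0.5264 -0.1712  0.1235] [array([ 0.5  , -0.194,  0.101]), array([ 0.555, -0.15 ,  0.136])]
axis [-0.81496166 -0.57951487] -144.5835712598211 [0.00433014 0.01849256]
disc [0.4967672  0.13476024 0.07517473] [0.04987004 0.03290605 0.07000238] [0.56142224 0.19907637 0.08985444]
```

View pics/crop1.png

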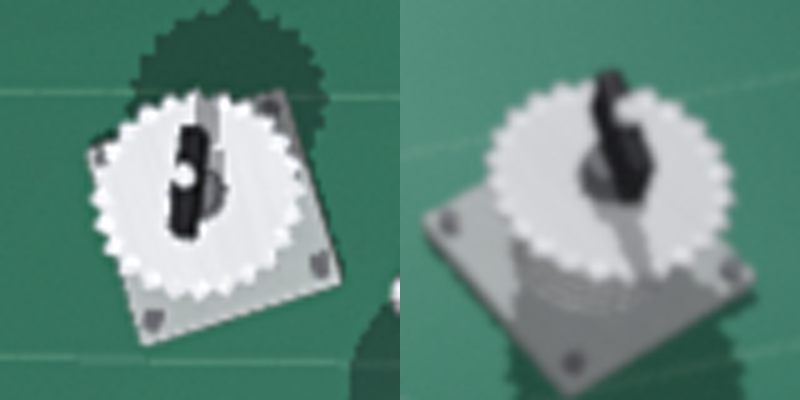

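The crops confirm it: the toothed steel disc has a black bar handle (top view about (187,196)) on a grey base. Next I refine the axis and bar angle and check the reach.

```bash
cat > h.py <<'E'
import numpy as np,cv2
from scipy.spatial.transform import Rotation as Ro
def rv(yaw):  # tool down, tool x at world angle yaw
    c,s=np.cos(yaw),np.sin(yaw)
    return Ro.from_matrix(np.array([[c,s,0],[s,-c,0],[0,0,-1.]])).as_rotvec()
E
python3 - <<'E'
import cv2,numpy as np
from h import *
from plant import arm
z=np.load("top0.npz");K,R,t=z['mtx'],z['R'],z['t'];C=-R.T@t
def ray(u,v,h):
    d=R.T@np.linalg.inv(K)@[u,v,1.];return C+d*(h-C[2])/d[2]
p=z['p'].astype(int);m=((p.min(2)>200)).astype(np.uint8)
m[:,:160]=0;m[:,222:]=0;m[:160]=0;m[235:]=0
m=cv2.morphologyEx(m,cv2.MORPH_OPEN,np.ones((3,3)));n,l,s,c=cv2.connectedComponentsWithStats(m)
i=1+np.argmax(s[1:,4]);cn=max(cv2.findContours((l==i).astype(np.uint8),0,1)[0],key=len)
X=np.array([ray(*q[0],.076)[:2] for q in cn.astype(float)]);
(c0,r)=cv2.minEnclosingCircle((X*1000).astype(np.float32));print('circle',c0,r)
A=np.c_[2*X,np.ones(len(X))];s_=np.linalg.lstsq(A,(X**2).sum(1),rcond=None)[0];print('fit',s_[:2])
print('pin',ray(186.6,195,.136))
for yaw0 in (np.radians(86.2),np.radians(-93.8)):
  for d in (0,-.3,-.6,-.9,-1.2):
    for zz in (.106,.25):
      q=arm.solve_ik([.4965,.134,zz],rv(yaw0+d));print(round(yaw0,2),d,zz,None if q is None else np.round(q,2))
E
```

```text
circle (497.88232421875, 135.91921997070312) 62.64768600463867
fit [0.49755253 0.13546654]
pin [0.49749142 0.13386911 0.136     ]
1.5 0 0.106 [ 0.48  0.65 -1.02  1.98  0.7   0.92  0.59]
1.5 0 0.25 [ 0.68  0.52 -1.29  1.86  0.54  1.18  0.71]
1.5 -0.3 0.106 [ 0.54  0.72 -1.13  1.98  0.8   0.98  0.21]
1.5 -0.3 0.25 [ 0.68  0.52 -1.29  1.86  0.54  1.18  0.41]
1.5 -0.6 0.106 [ 0.57  0.75 -1.18  1.98  0.84  1.01 -0.12]
1.5 -0.6 0.25 [ 0.68  0.52 -1.29  1.86  0.54  1.18  0.11]
1.5 -0.9 0.106 [ 0.57  0.76 -1.18  1.98  0.84  1.02 -0.42]
1.5 -0.9 0.25 [ 0.68  0.52 -1.29  1.86  0.54  1.18 -0.19]
1.5 -1.2 0.106 [ 0.57  0.75 -1.18  1.98  0.84  1.01 -0.72]
1.5 -1.2 0.25 [ 0.68  0.52 -1.29  1.86  0.54  1.18 -0.49]
-1.64 0 0.106 [ 0.37  0.57 -0.86  1.98  0.57  0.85 -2.44]
-1.64 0 0.25 [ 0.57  0.41 -1.1   1.86  0.4   1.12 -2.31]
-1.64 -0.3 0.106 [ 0.15  0.47 -0.57  1.99  0.35  0.78 -2.56]
-1.64 -0.3 0.25 [ 0.47  0.34 -0.94  1.86  0.31  1.09 -2.53]
-1.64 -0.6 0.106 [-0.69  0.44  0.46  2.02 -0.28  0.74 -2.3 ]
-1.64 -0.6 0.25 [-0.24  0.22 -0.08  1.88  0.02  1.04 -2.57]
-1.64 -0.9 0.106 [-0.82  0.47  0.62  2.02 -0.39  0.76 -2.5 ]
-1.64 -0.9 0.25 [-1.23  0.39  1.14  1.91 -0.4   1.09 -2.47]
-1.64 -1.2 0.106 [ 0.62  0.86 -1.3   1.98  0.96  1.11  2.34]
-1.64 -1.2 0.25 [ 0.74  0.66 -1.46  1.86  0.69  1.28  2.52]
```

```bash
python3 - <<'E'
from h import *
from plant import arm,claw,optics
arm.move_linear([.236,-.606,.32],velocity=.2)
arm.movep([.4975,.1345,.26],rv(1.504))
c=optics.camera_params('wrist');p,d=optics.camera('wrist')
np.savez('w1.npz',p=p,d=d,**c);cv2.imwrite('pics/w1.png',p[...,::-1])
print(arm.current_time_s(),arm.current_position(),arm.current_qpos().round(3) if hasattr(arm.current_qpos(),'round') else arm.current_qpos(),arm.current_opening())
E
```

```text
3.5333 [0.49790753 0.13354176 0.25988196] [ 0.682  0.502 -1.29   1.844  0.52   1.198  0.724] 0.09192479038665917
```

View pics/w1.png

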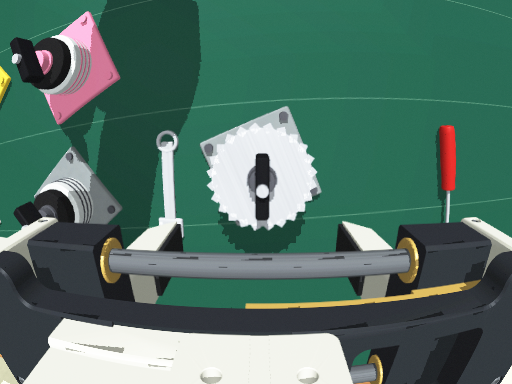

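The wrist view shows the toothed disc centred at about (262,177), with the black bar on end at (262,187) lined up between the fingers. Now I measure the bar from its top face.

```bash
python3 - <<'E'
from h import *
z=np.load('w1.npz');K,R,t=z['mtx'],z['R'],z['t'];C=-R.T@t
def ray(u,v,h):
    x=np.array([(u-K[0,2])/K[0,0],(v-K[1,2])/K[1,1]]);th=np.hypot(*x)
    d=R.T@np.r_[x/th*np.sin(th),np.cos(th)];return C+d*(h-C[2])/d[2]
p=z['p'].astype(int)
m=((p.max(2)<45)).astype(np.uint8);m[:150]=0;m[222:]=0;m[:,:235]=0;m[:,290:]=0
n,l,s,c=cv2.connectedComponentsWithStats(m)
for i in range(1,n):
  if s[i,4]>50:
    ii=np.argwhere(l==i);print(s[i],c[i])
    # per-row midline
    X=[]
    for v in range(s[i,1],s[i,1]+s[i,3]):
        us=ii[ii[:,0]==v][:,1];print(v,us.min(),us.max(),end='; ');X.append(ray((us.min()+us.max())/2,v,.128)[:2])
    X=np.array(X);dd=X[-1]-X[0];print(X[0],X[-1],np.degrees(np.arctan2(dd[1],dd[0])))
print('pin',ray(262.5,191,.136),'disc',ray(262,177,.076))
E
```

```text
[256 154  13  33 388] [261.95618557 168.96649485]
154 257 266; 155 257 267; 156 256 267; 157 256 267; 158 256 268; 159 256 268; 160 256 268; 161 256 268; 162 256 268; 163 256 268; 164 256 268; 165 256 268; 166 256 268; 167 256 268; 168 256 268; 169 256 268; 170 256 268; 171 256 268; 172 256 268; 173 256 268; 174 256 268; 175 256 268; 176 256 268; 177 256 268; 178 256 268; 179 256 268; 180 256 268; 181 256 268; 182 256 268; 183 256 268; 184 256 268; 185 256 268; 186 256 268; [0.46542414 0.13803732] [0.49650816 0.13640594] -3.0042976564034625
[256 196  13  24 262] [261.58396947 208.08396947]
196 256 268; 197 256 268; 198 256 268; 199 256 268; 200 256 268; 201 256 267; 202 256 267; 203 256 267; 204 256 267; 205 256 267; 206 256 267; 207 256 267; 208 256 267; 209 256 267; 210 256 267; 211 256 267; 212 256 267; 213 256 267; 214 256 267; 215 256 267; 216 256 267; 217 256 267; 218 257 267; 219 258 264; [0.5065223  0.13573272] [0.53027047 0.13314455] -6.219776300157387
pin [0.49938974 0.13661175 0.136     ] disc [0.49893404 0.13671415 0.076     ]
```

```bash
python3 - <<'E'
from h import *
from plant import arm,claw,optics
claw.gripper_to(.05)
arm.movep([.498,.1355,.2],rv(1.501))
print(arm.current_position(),arm.current_wrist_force(),arm.current_moment())
print(arm.move_linear([.498,.1355,.108],velocity=.1,guard=8))
print(arm.current_position())
claw.gripper_to(0.0,grip_force=25);arm.dwell(.2)
print(arm.current_opening(),arm.current_position(),arm.current_wrist_force(),arm.current_moment(),Ro.from_rotvec(arm.current_tcp_rot()).as_matrix()[:,0],np.round(arm.current_qpos(),3),arm.current_time_s())
p,d=optics.camera('wrist');cv2.imwrite('pics/w2.png',p[...,::-1])
E
```

```text
[0.49709484 0.135591   0.19967437] [-0.13086529  0.42541855  0.62856557] [ 0.10418751 -0.15309012 -0.00294305]
False
[0.4984136  0.13589096 0.10850924]
0.013802080539931186 [0.49812223 0.13621291 0.10812408] [ 1.25552004  3.74396744 -1.79085235] [ 0.82668169 -0.34761395 -0.07151969] [0.06930464 0.99759486 0.0011701 ] [ 0.506  0.677 -1.074  1.975  0.742  0.95   0.554] 6.6583
```

View pics/w2.png

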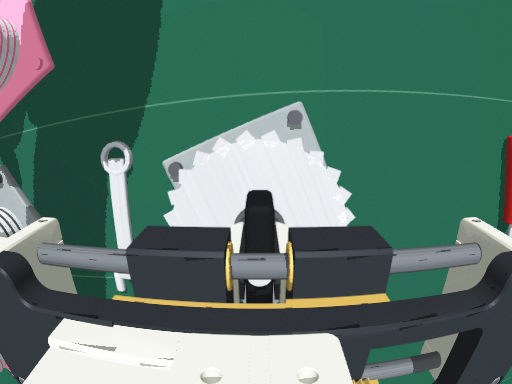

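The picture shows the bar gripped between the pads at about (260,260), and the opening of 13.8 mm matches its 14 mm thickness. Now I turn it clockwise in small steps while watching the moment.

```bash
python3 - <<'E'
from h import *
from plant import arm,claw,optics
q=np.array(arm.current_qpos(),float);q0=q[6]
yaw=lambda:(lambda x:np.arctan2(x[1],x[0]))(Ro.from_rotvec(arm.current_tcp_rot()).as_matrix()[:,0])
y0=yaw();tot=0
steps=[.2,.2,.2,.15]+[.05]*9
for s in steps:
    tot+=s;q[6]=q0-tot;arm.move_j(q)
    m=arm.current_moment()[2];f=arm.current_wrist_force()
    print(round(tot,2),'turned',round(y0-yaw(),3),'Mz',round(m,3),'F',np.round(f,1),arm.current_position().round(4) if 0 else np.round(arm.current_position(),4))
    if tot>.8 and abs(m)>.4 or np.linalg.norm(f)>35:break
print(arm.current_time_s(),arm.current_opening())
E
```

```text
0.2 turned 0.196 Mz -0.116 F [ 2.2  4.6 -1.9] [0.4981 0.1366 0.1081]
0.4 turned 0.396 Mz -0.097 F [ 2.6  5.6 -3.9] [0.4983 0.137  0.1081]
0.6 turned 0.596 Mz -0.061 F [ 2.5  6.9 -5.8] [0.4985 0.1373 0.1081]
0.75 turned 0.746 Mz -0.082 F [ 3.8  7.6 -6.1] [0.4988 0.1376 0.1082]
0.8 turned 0.796 Mz -0.088 F [ 4.1  7.6 -6.1] [0.4988 0.1377 0.1082]
0.85 turned 0.846 Mz -0.021 F [ 3.9  8.  -6.9] [0.4989 0.1377 0.1082]
0.9 turned 0.896 Mz -0.028 F [ 4.1  8.2 -6.7] [0.499  0.1378 0.1082]
0.95 turned 0.946 Mz -0.097 F [ 6.2  7.  -8.3] [0.4991 0.1378 0.1082]
1.0 turned 0.996 Mz -0.067 F [ 5.1  8.4 -9.1] [0.4992 0.1379 0.1082]
1.05 turned 1.046 Mz -0.046 F [ 4.9  8.6 -8.6] [0.4993 0.1379 0.1082]
1.1 turned 1.095 Mz -0.009 F [ 5.4  8.3 -9. ] [0.4994 0.138  0.1082]
1.15 turned 1.144 Mz 0.555 F [ 5.4  7.8 -9.2] [0.4994 0.1379 0.1083]
9.9 0.014139386420840056
```

The moment jumped to 0.55 N m after 1.14 rad, so the nut is on its stop. That fits a start angle of about 0.37. Releasing, lifting straight up and checking.

```bash
python3 - <<'E'
from h import *
from plant import arm,claw,optics
claw.gripper_to(.06);p=np.array(arm.current_position())
arm.move_linear([p[0],p[1],.26],velocity=.12)
arm.dwell(.3)
p,d=optics.camera('wrist');cv2.imwrite('pics/w3.png',p[...,::-1])
p,d=optics.camera('top');a=p[150:240,150:330,::-1];cv2.imwrite('pics/t3.png',cv2.resize(a,(720,360)))
print(arm.current_time_s(),arm.current_position(),arm.current_wrist_force(),arm.current_moment())
E
```

```text
12.6083 [0.49801084 0.13627575 0.25986908] [-0.4409516   0.48487413  0.21304178] [ 0.07462284 -0.09651161  0.00513995]
```

View pics/w3.png

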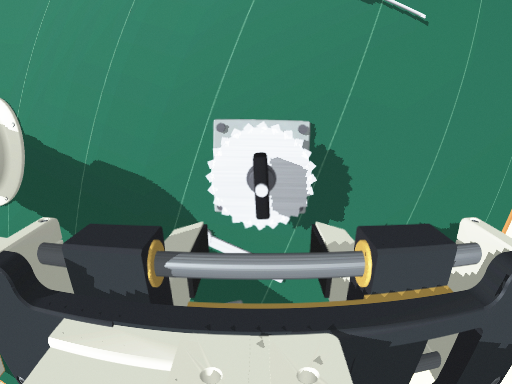

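View pics/t3.png

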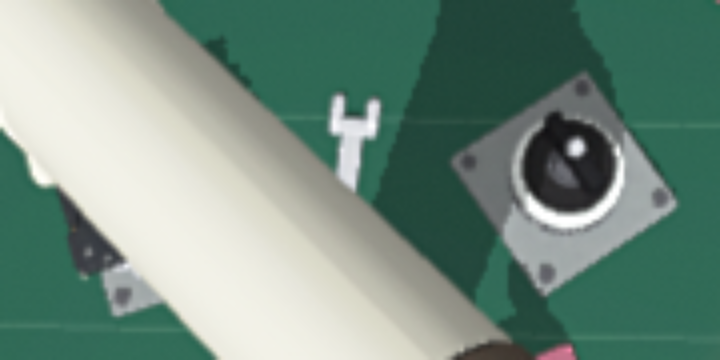

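The wrist view shows the bar freed and still nearly in line with the rotated tool ((260,154) to (263,217)). In the top view the roller looks unchanged. I'll check the roller numerically, then hand in.

```bash
python3 - <<'E'
from h import *
from plant import arm,optics,job
p,D=optics.camera('top');z=optics.camera_params('top');K,R,t=map(np.array,(z['mtx'],z['R'],z['t']))
v,u=np.mgrid[:384,:512];P=(np.stack([(u-K[0,2])/K[0,0],(v-K[1,2])/K[1,1],u*0+1],-1)*D[...,None]-t)@R
s=P[165:215,265:320].reshape(-1,3);X=s[(s[:,2]>.1)&(s[:,2]<.14)]
w,V=np.linalg.eigh(np.cov(X[:,:2].T));print('roller',len(X),X.mean(0),np.degrees(np.arctan2(V[1,1],V[0,1])),'was -144.6')
print(arm.current_time_s());job.job_done()
E
```

```text
roller 138 [ 0.52651208 -0.1710096   0.12333017] -144.8010712530405 was -144.6
12.6583
the job is handed in; nothing more can be done
```

The clamp nut on the toothed disc is backed off clockwise to its stop, and I have let go and handed the job in at 12.7 s of the 32 s allowed.

- **Turning:** I gripped the bar at 13.8–14.1 mm opening and turned it about 1.14 rad clockwise in steps. The moment about the turning axis stayed within about 0.12 N m until the last step, where it jumped to 0.55 N m. With the stated start of 0.35–0.55 rad, that puts the nut at its 1.5 rad stop.
- **After release:** I opened the fingers and lifted the tool straight up to 0.26 m. The wrist force was back near zero, and the wrist picture showed the bar freed at its new angle, about 3° off the tool's line. Allowing for that offset, the nut is still at about 1.44 rad or more. I could not read the joint angle directly.
- **Roller nut:** The depth measurement gave a bar direction of -144.8°, against -144.6° before, so it has not moved.

No check failed. The estimates of the axis position from the top and wrist cameras differed by 1–2 mm, and the highest wrist force I read while turning was about 13 N.

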